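Hold the digital loupe in focus over a valve mouth

TASK

Draw the wireless digital loupe straight up out of its upright holder and hold it over the open mouth of the valve body clamped in the test fixture: centred on the mouth, barrel upright so the lens is level, and its lower rim at the height of the height gauge's scriber, which has been set to the focal height. Touch neither the fixture and the parts clamped in it nor the height gauge with the loupe or the gripper, and leave everything else where it stands. Finish holding the loupe still in that position, for the picture to be taken; do not put it down or let go.

Things in the scene. Friction and masses are not known exactly. Their poses are not given: they have to be found in the camera images.
- loupe: Wireless digital loupe, a pen-like round stick 153 mm long, about 130 g. Origin: centre of its lower (lens) rim; its z axis runs up the barrel. From the rim upward: clear hood with the lens, 34 mm diameter, 0 to 22 mm; black neck, 30 mm, to 50 mm; grey ribbed focus ring, 34 mm, to 64 mm; plain white barrel, 28 mm diameter, from 64 to 146 mm (the place to grip: about 100 to 130 mm above the rim); black domed end. Stands lens down, upright, in holder_a. Its yaw does not matter.
- holder_a: Holder of the loupe, bolted down: a 64 mm square steel plate with an upright aluminium tube, outer diameter 48 mm, bore 40 mm. Origin: centre of its underside. Tube rim 66 mm, bore floor 8 mm above the origin, so the loupe's rim starts 8 mm above the table and the loupe stands out 95 mm above the tube. It may change places with holder_b.
- holder_b: Second, identical holder, bolted down, with the steel plug gauge standing in it; not needed. Origin: centre of its underside.
- holder_a_rim (a point): Centre of the mouth of the loupe's holder, 66 mm above the table.
- valve: Steel valve body to be looked at, clamped (cannot move) in one of the two stations of the fixture: 50 mm high, round flange 52 mm diameter at the foot, hexagon in the middle, top flange 50 mm diameter with an open bore of 24 mm, a short port on either side along its y (80 mm over the ports). Origin: centre of its underside, 50 mm above the table.
- valve_mouth (a point): Centre of the valve body's open mouth, in the plane of its top face, 100 mm above the table.
- blank: Steel blanking plug clamped in the fixture's other station: closed, hexagonal top, 45 mm high; not to be touched. Origin: centre of its underside, 50 mm above the table.
- fixture: Test fixture, bolted down: aluminium profile 420 mm long (its y) by 80 mm (its x) by 40 mm high, with two nest plates (tops 50 mm high) at 75 mm either side of its middle and a small clamp cylinder, 96 mm high over its air fittings, outside each at 170 mm from the middle. Origin: centre of the underside.
- gauge: Digital height gauge on the table, on the far side of the fixture from the robot, its scriber pointing to the valve body; fixed. Base 85 by 60 mm, upright steel beam 22 mm behind the base's middle (its +x), 242 mm high at the top. Origin: centre of the underside; the scriber points along its -x.
- gauge_slide (a joint): Height of the gauge's carriage: the underside of the scriber is at 125 mm plus this value above the table (0 to 25 mm at the start). Locked; leave it.
- scriber_tip (a point): Tip of the scriber, on its underside, 70 mm in front (-x) of the gauge's origin and some 40 to 70 mm from the axis of the valve mouth: its height, 125 to 150 mm above the table, is the focal height for the loupe's lower rim.
- plug_gauge: Steel plug gauge standing in holder_b: 128 mm long, ribbed 33 mm cylinder at the foot, hexagonal 20 mm handle, 31 mm cylinder on top. Origin: centre of its underside. Bystander.
- spare_valve_1: Loose valve body like the clamped one, 50 mm high, standing on the table. Origin: centre of its underside. Bystander.
- spare_valve_2: Another loose valve body, 50 mm high, on the table. Origin: centre of its underside. Bystander.
- spare_blank: Loose steel blanking plug, 45 mm high, on the table. Origin: centre of its underside. Bystander.
- wrench: Steel spanner, 180 mm long, lying on the table. Bystander.
- brush: Brush, 170 mm long, lying on the table. Bystander.
- leak_fluid: Closed bottle of leak-test fluid, 56 mm diameter, 150 mm high, on the table. Origin: centre of its underside. Bystander.
There are look-alikes about, which are no part of the job. What is shaped like the gauge but blue or yellow is not meant.

How it is judged:
By the outcome, as a careful person would: the job done as asked, in the order asked, and still so for the second after the job is handed in, while the arm keeps its last pose, push and grip.
It also fails if it takes over 43 s, if anything falls off the work surface, if the arm or the gripper's body presses on something with over 40 N, if the wrist force passes 120 N, or if a joint passes its speed limit or range.

ROBOT

A 6-joint arm with a two-finger parallel gripper is mounted at the origin on the work surface. World frame = base frame: x ahead of the robot, y to its left, z up, the work surface at z = 0. Lengths are in m, angles in rad, forces in N, time in s.
With the tool pointing down it reaches from about 0.25 to 0.775 m from the base axis. Payload 4 kg.
Tool frame: the origin (TCP) lies midway between the tips of the shut fingers; the grasp point (between the pads) lies 19 mm behind it; z points along the fingers, y is the direction in which the jaws open and shut (so a half turn about z gives the same grasp; the last joint's range is limited). The gripper opens to 94 mm and grips with 3 to 60 N. Pads are 16 mm wide; open, the fingers measure 119 mm over their backs; the gripper's body (75 mm by 177 mm) begins 78 mm behind the grasp point.
Start: joints at [-1.443, 0.087, 1.371, -0, 1.684, -0.103], TCP at [0.126, -0.535, 0.206] pointing down, gripper open.
Joint ranges: [-3.1, 3.1], [-0.76, 2.03], [0.27, 2.55], [-1.08, 4.22], [0.17, 2.65], [-2.57, 2.57]. Speed limits (rad/s): [2.79, 2.79, 3.14, 3.14, 3.14, 3.14].

INTERFACE

Orientations are given as [roll, pitch, yaw] about the fixed x, y, z axes, in that order (R = Rz(yaw) Ry(pitch) Rx(roll)).
In Python, from bench import robot, cams gives the robot as it stands.
- The arm moves only by the tool step_arm, never from a script. Its argument "plan" is a list that holds one entry, the list of rows, each a list of 5 numbers: the shift along the world's x, y, z in mm, then the turn about the world's z in rad, then the opening in per cent of the stroke, from 0 (shut) to 100 (fully open). In form: [[[tx, ty, tz, turn, fingers], ...]]. A call has 1 to 8 rows; each row is the pose to reach, as a shift and turn from the pose commanded when the call began; what a row does not reach only later rows make up. A row lasts 1/12 s, in which the tool goes at most 41.7 mm and 7.16 degrees, less where a joint would pass 70% of its speed; a pose out of reach is approached as far as the arm can. A call with a gripper value outside its range is refused whole. The fingers move at their own pace and stop on an object; the grip force is fixed at half the most. Time passes only in rows, so rows that repeat a pose let the fingers close. It gives the time, the measured TCP pose, the force and the opening at its end, in the units of the state.
- robot.get_obs(): the state, without advancing time (a new reading comes with each control period).
- cams.snapshot(name): name is "scene" or "top"; returns a dict with "frame" (384x512x3 uint8, red, green, blue), "camera_matrix" (3x3 intrinsics, pixels), "origin" and "attitude" of the camera in the world. Camera axes: x right, y down, z forward; pixel columns grow to the right and rows downward; lengths in m; the calibration is good to about 2 mm. A picture is of the moment at which its call begins. There is no depth.
- robot.close_job(): hands the job in, once; it reports no verdict.
The state is a dict: "time": time; "joint_positions": joint angles; "qvel": joint speeds; "joint_torque": joint torques, N m; "tool_pos": TCP position; "ee_rot": TCP orientation; "wrist_force": force on the tool from outside, world axes, zero at the start; "wrist_torque": the same for the moment, N m; "width": finger opening in m.
Only numpy, scipy, OpenCV 4.12 (cv2) and the standard library are available. Lean on these libraries where they do the work, as an engineer would, in place of code of your own. Each camera call takes 0.05 s, during which the arm holds its last target. There are 200 camera calls.

## Working session

There is one attempt and no reset: what is moved stays moved. The work goes in short steps, Python scripts to look and compute and a tool call to move; the robot and the scene stay as the last step left them, time stands still between calls to the robot, and variables do not carry over. Pictures are saved under pics/ and viewed, about 8 in all and at most 12, crops included, and the job is handed in when it is done.

Besides the shell and the picture viewer there is one more tool, called after "Request:" as name(argument=value, ...) on one line, values as JSON. step_arm: Moves the arm, as the interface text tells. Its arguments: {"type":"object","properties":{"plan":{"type":"array"}},"required":["plan"]}

```bash
mkdir -p pics; cat > h.py <<'E'
import numpy as np, cv2
from bench import robot, cams
def snap(n,save=None):
    s=cams.snapshot(n)
    if save: cv2.imwrite('pics/'+save,cv2.cvtColor(s['frame'],cv2.COLOR_RGB2BGR))
    return s
def Rm(s):
    a=np.array(s['attitude'],float)
    if a.shape==(3,3): return a
    from scipy.spatial.transform import Rotation as R
    return R.from_euler('xyz',a).as_matrix() if a.size==3 else R.from_quat(a).as_matrix()
def ray(s,u,v):
    return np.array(s['origin']),Rm(s)@np.linalg.solve(np.array(s['camera_matrix']),[u,v,1.])
def onz(s,u,v,z):
    o,d=ray(s,u,v); return o+d*(z-o[2])/d[2]
def proj(s,p):
    q=np.array(s['camera_matrix'])@(Rm(s).T@(np.array(p)-np.array(s['origin']))); return q[:2]/q[2]
def tri(s1,a,s2,b):
    o1,d1=ray(s1,*a);o2,d2=ray(s2,*b)
    t=np.linalg.lstsq(np.c_[d1,-d2],o2-o1,rcond=None)[0]
    p,q=o1+d1*t[0],o2+d2*t[1]; return (p+q)/2,np.linalg.norm(p-q)
E
python3 - <<'E'
from h import *
import pickle
S={}
for n in('scene','top'):
    s=snap(n);S[n]=s;print(n,s['origin'],s['attitude'],s['camera_matrix'])
    cv2.imwrite(f'pics/{n}0.png',cv2.resize(cv2.cvtColor(s['frame'],cv2.COLOR_RGB2BGR),(800,600),interpolation=cv2.INTER_CUBIC))
pickle.dump(S,open('s0.pkl','wb'))
print(robot.get_obs())
E
```

```text
scene [ 1.26711537 -0.64060719  0.84861244] [-2.21990013 -0.00405585  0.85645663] [[417.93382708   0.         254.11722797]
 [  0.         417.93382708 194.72369107]
 [  0.           0.           1.        ]]
top [0.41656811 0.01008577 1.11026524] [-3.06642858  0.02314068 -1.57487811] [[423.74740279   0.         258.09124341]
 [  0.         423.74740279 192.2791095 ]
 [  0.           0.           1.        ]]
{'time': 0.1, 'joint_positions': array([-1.44306138e+00,  8.78905394e-02,  1.37209940e+00,  1.42300004e-05,
        1.68360732e+00, -1.03101984e-01]), 'qvel': array([ 0.0006318 , -0.00021122, -0.00376978, -0.00096986,  0.00135612,
       -0.00056591]), 'joint_torque': array([ 2.96380233e-03, -3.41248548e+01, -3.03303230e+01,  7.20294588e-02,
        3.03672859e-02, -1.00802720e-04]), 'tool_pos': array([ 0.12577138, -0.53491564,  0.20441795]), 'ee_rot': array([-3.13960014e+00, -2.20380941e-04,  2.30838295e-01]), 'wrist_force': array([ 0.16975076,  0.05612058, -0.08488601]), 'wrist_torque': array([-0.04949232,  0.00163071, -0.02896419]), 'width': 0.09404064112353741}
```

View pics/scene0.png

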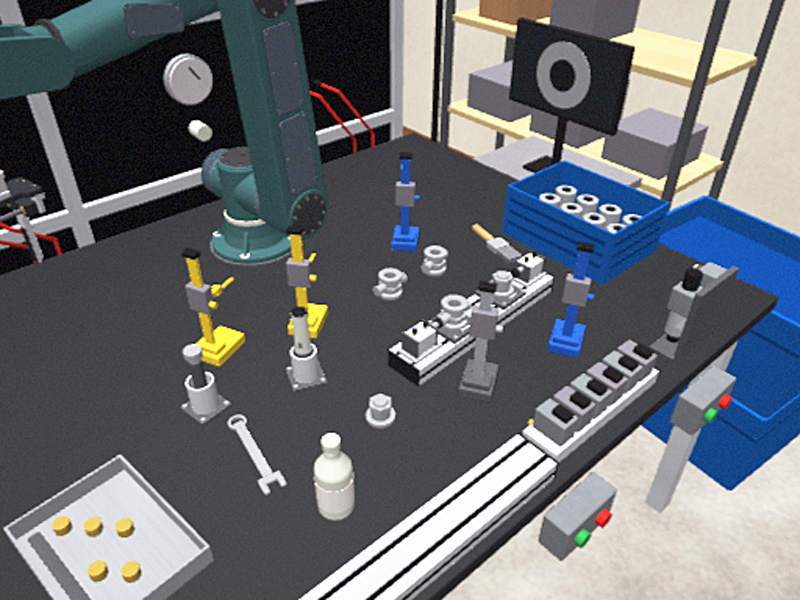

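View pics/top0.png

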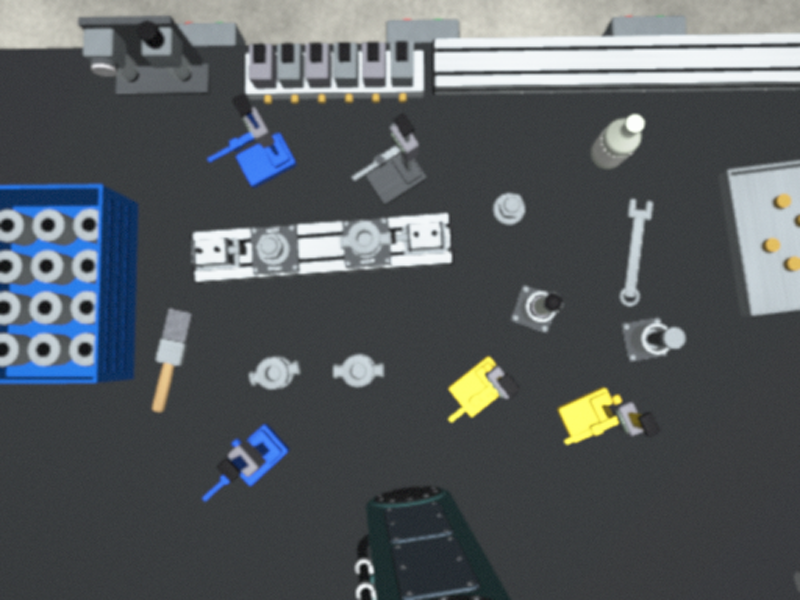

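The scene view shows the loupe (white barrel, black dome) at about (302,340) in the 800 px picture. The look-alikes are:
- plug gauge in its holder (195,375)
- bottle (333,480)
- the grey height gauge (482,340), against yellow gauges (205,310) and (303,285) and blue gauges (405,205) and (573,300)
- the clamped valve (455,315), against the blank (503,285) and the spare valves (390,283) and (435,260)

In the top view the loupe is at (540,305), the valve at (365,240), and the gauge base at (395,180). I'll check these in one close crop.

```bash
python3 - <<'E'
from h import *
import pickle
S=pickle.load(open('s0.pkl','rb'))
b=lambda n:cv2.cvtColor(S[n]['frame'],cv2.COLOR_RGB2BGR)
def crop(n,x,y,w,h,k):
    c=cv2.resize(b(n)[y:y+h,x:x+w],None,fx=k,fy=k,interpolation=cv2.INTER_CUBIC)
    for i in range(0,w,10): cv2.line(c,(i*k,0),(i*k,12 if (x+i)%50==0 else 5),(0,255,255),1)
    for j in range(0,h,10): cv2.line(c,(0,j*k),(12 if (y+j)%50==0 else 5,j*k),(0,255,255),1)
    return c
A=np.hstack([crop('top',220,70,80,120,5)[:300],crop('top',320,170,80,60,5)])
B=np.hstack([crop('scene',270,170,80,60,5),crop('scene',170,190,80,60,5)])
cv2.imwrite('pics/c1.png',np.vstack([A,B]))
E
```

```text
(no output)
```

View pics/c1.png

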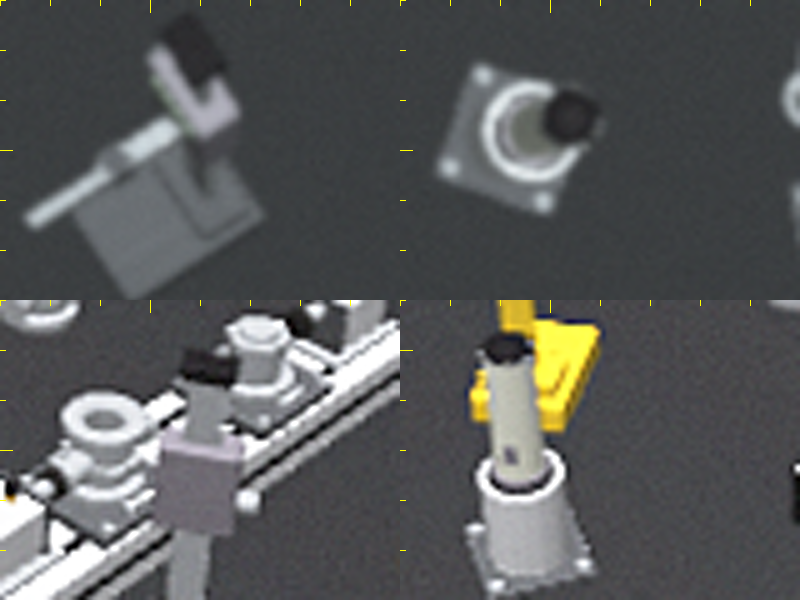

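The crop confirms the loupe in holder_a: black dome at top-view pixel (354,193), tube rim ring centred near (347,196). It also confirms the grey gauge, with its scriber running from the carriage to a tip near top-view (226,114). Next I'll measure all of these.

```bash
python3 - <<'E'
from h import *
import pickle
S=pickle.load(open('s0.pkl','rb'));T=S['top'];C=S['scene']
np.set_printoptions(precision=4,suppress=True)
# pixels by eye: top crop base (220,70), loupe crop (320,170)-> k=5 ; scene (270,170),(170,190) crops start row 300
tc=lambda x,y:(220+x/5-.4,70+y/5-.4); tl=lambda x,y:(320+(x-400)/5-.4,170+y/5-.4)
sc=lambda x,y:(270+x/5-.4,170+(y-300)/5-.4); sl=lambda x,y:(170+(x-400)/5-.4,190+(y-300)/5-.4)
print('rim top',onz(T,*tl(532,131),.066),'rim scene',onz(C,*sl(521,482),.066))
print('dome tri',tri(T,tl(574,115),C,sl(507,347)))
for z in(.125,.1375,.15):
    p=onz(T,*tc(30,222),z);print('tip',p,'scene px',proj(C,p),'crop',(proj(C,p)-[270,170]+.4)*5+[0,300])
# valve mouth: top-face ellipse in both views
print('mouth scene',onz(C,*sc(103,420),.1))
print('mouth top',onz(T,365*.64-.2,240*.64-.2,.1))
for a in[(68,207),(135,300),(265,213)]: print('base',onz(T,*tc(*a),0.0),onz(T,*tc(*a),.02))
def crop(n,x,y,w,h,k):
    c=cv2.resize(cv2.cvtColor(S[n]['frame'],cv2.COLOR_RGB2BGR)[y:y+h,x:x+w],None,fx=k,fy=k,interpolation=cv2.INTER_CUBIC)
    for i in range(0,w,5): cv2.line(c,(i*k,0),(i*k,15 if (x+i)%10==0 else 6),(0,255,255),1)
    for j in range(0,h,5): cv2.line(c,(0,j*k),(15 if (y+j)%10==0 else 6,j*k),(0,255,255),1)
    return c
c=np.vstack([np.hstack([crop('scene',280,175,50,38,8),crop('top',210,130,50,38,8)]),np.hstack([crop('top',215,90,50,37,8),crop('scene',285,190,50,37,8)])])
cv2.imwrite('pics/c2.png',c)
E
```

```text
rim top [ 0.4854 -0.1822  0.066 ] rim scene [ 0.4894 -0.187   0.066 ]
dome tri (array([ 0.4862, -0.1842,  0.1589]), np.float64(0.000547544480541395))
tip [0.6773 0.1088 0.125 ] scene px [316.5666 198.5692] crop [234.8331 444.8459]
tip [0.674  0.1076 0.1375] scene px [315.8097 194.6921] crop [231.0487 425.4607]
tip [0.6707 0.1063 0.15  ] scene px [315.0448 190.7739] crop [227.2241 405.8694]
mouth scene [0.5894 0.0931 0.1   ]
mouth top [0.5871 0.0923 0.1   ]
base [0.7184 0.101  0.    ] [0.7129 0.0994 0.02  ]
base [0.6677 0.0653 0.    ] [0.6631 0.0643 0.02  ]
base [ 0.714  -0.0041  0.    ] [ 0.7087 -0.0038  0.02  ]
```

View pics/c2.png

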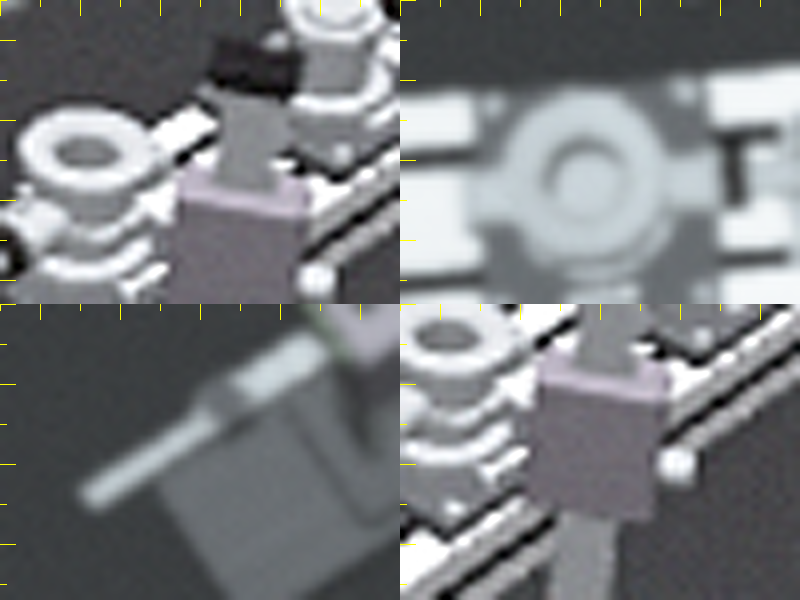

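c2 shows the open-mouthed valve (scene (290,194), top (233,153)). The grey scriber's tip is mostly hidden behind its carriage in the scene view, so I'll settle the height later. First I need the obstacle clearances for the grasp.

```bash
python3 - <<'E'
from h import *
import pickle
S=pickle.load(open('s0.pkl','rb'));T=S['top'];C=S['scene']
np.set_printoptions(precision=3,suppress=True)
k=.64
for n,a,b in[('yel2 top',(513,388),(296,233)),('yel1 top',(651,426),(191,254)),('blueR top',(242,105),(584,247)),('grey top',(402,128),(486,288)),('plug top',(675,339),(193,352)),('blueL',(228,466),(405,156)),('bottle',(635,124),(332,438))]:
    print(n,*tri(T,(a[0]*k,a[1]*k),C,(b[0]*k,b[1]*k)))
def crop(n,x,y,w,h,q):
    c=cv2.resize(cv2.cvtColor(S[n]['frame'],cv2.COLOR_RGB2BGR)[y:y+h,x:x+w],None,fx=q,fy=q,interpolation=cv2.INTER_CUBIC)
    for i in range(0,w,5): cv2.line(c,(i*q,0),(i*q,15 if (x+i)%10==0 else 6),(0,255,255),1)
    for j in range(0,h,5): cv2.line(c,(0,j*q),(15 if (y+j)%10==0 else 6,j*q),(0,255,255),1)
    return c
a=np.hstack([crop('scene',115,155,50,37,8),crop('top',355,240,50,37,8)])
b=np.hstack([crop('scene',180,145,50,37,8),crop('scene',300,183,25,19,16)[:296]])
cv2.imwrite('pics/c3.png',np.vstack([a,b]))
E
```

```text
yel2 top [ 0.37  -0.109  0.233] 0.009853253796136703
yel1 top [ 0.319 -0.288  0.237] 0.004597621130832338
blueR top [0.749 0.247 0.238] 0.0023652757589487003
grey top [0.717 0.031 0.233] 0.000973745845969497
plug top [ 0.433 -0.363  0.132] 0.004329027552011477
blueL [0.266 0.257 0.239] 0.00492019090184739
bottle [ 0.748 -0.308  0.152] 0.0032896124394512587
```

View pics/c3.png

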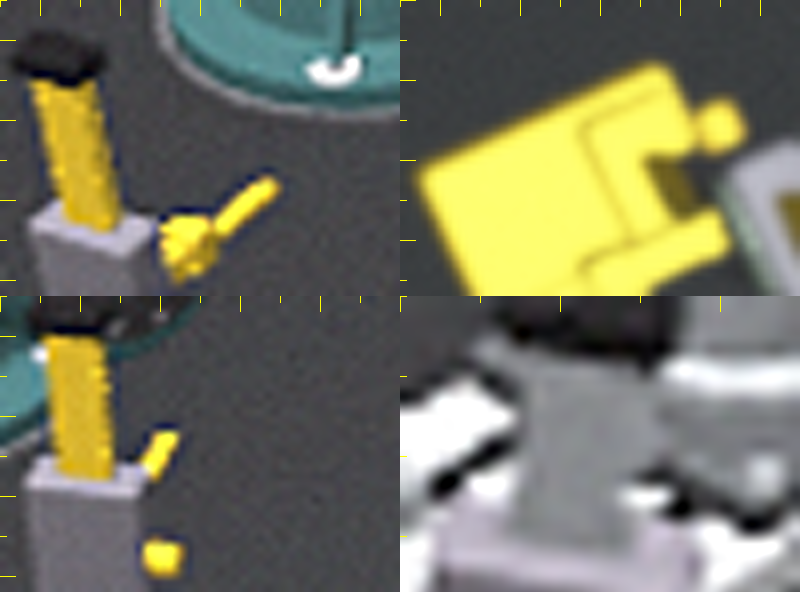

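Request:
step_arm(plan=[[[30,20,40,0,100],[60,40,80,0,100],[90,60,110,0,100],[120,80,140,0,100],[120,80,160,0,100]]])

```text
time: 0.52
tool_pos: [0.2436, -0.4557, 0.3578]
ee_rot: [-3.138, -0.0, 0.232]
wrist_force: [-0.1, -0.8, -0.2]
width: 0.094
```

c3: the yellow scriber tips are clearly visible in the scene view, at (149,178) and (202,163). I can use them to calibrate the scriber height against the carriage. Moving above the loupe now.

Request:
step_arm(plan=[[[28,31,2,0,100],[56,62,2,0,100],[84,94,2,0,100],[112,125,2,0,100],[140,157,2,0,100],[168,188,2,0,100],[200,224,2,0,100],[220,246,2,0,100]]])

```text
time: 1.18
tool_pos: [0.4632, -0.2097, 0.3599]
ee_rot: [-3.141, 0.0, 0.231]
wrist_force: [1.1, -0.9, 0.3]
width: 0.0941
```

Request:
step_arm(plan=[[[12,13,0,0,100],[23,26,-20,0,100],[23,26,-50,0,100],[23,26,-80,0,100],[23,26,-110,0,100],[23,26,-130,0,100],[23,26,-130,0,100]]])

```text
time: 1.77
tool_pos: [0.4824, -0.1844, 0.2239]
ee_rot: [-3.134, 0.009, 0.231]
wrist_force: [-0.2, -0.3, -1.0]
width: 0.0942
```

```bash
python3 - <<'E'
from h import *
import pickle
o=robot.get_obs();print(o['tool_pos'],o['ee_rot'])
S={n:snap(n) for n in('top','scene')};pickle.dump(S,open('s1.pkl','wb'))
for n in S: print(n,proj(S[n],o['tool_pos']))
c=[cv2.resize(cv2.cvtColor(S[n]['frame'],cv2.COLOR_RGB2BGR)[y:y+100,x:x+80],None,fx=5,fy=5,interpolation=cv2.INTER_CUBIC) for n,x,y in(('top',310,140),('scene',155,150))]
cv2.imwrite('pics/g1.png',np.hstack(c))
E
```

```text
[ 0.48244836 -0.18435789  0.22388737] [-3.13399289  0.00909887  0.23110913]
top [360.95575126 192.14526359]
scene [188.0701871  178.61954512]
```

View pics/g1.png

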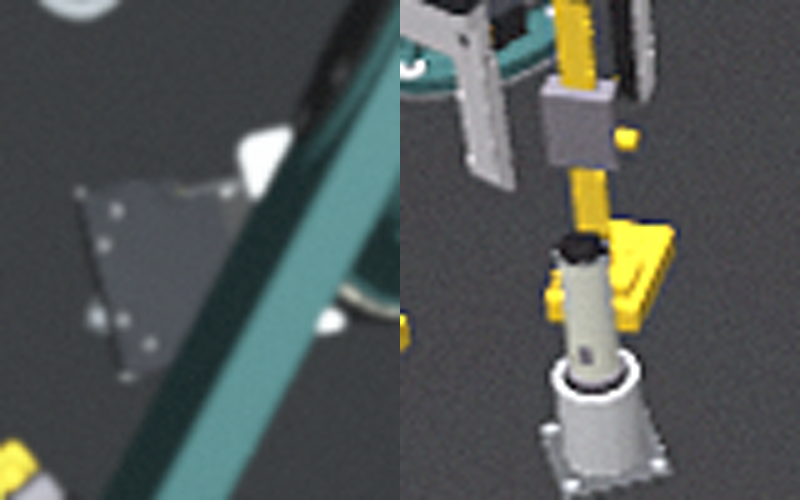

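g1: in the scene view both fingertips, (173,187) and (204,170), straddle the projected TCP at (188,179), and the loupe stands clear below. I'll let the arm settle and then descend gradually.

Request:
step_arm(plan=[[[0,0,0,0,100],[0,0,0,0,100],[0,0,0,0,100]]])

```text
time: 2.12
tool_pos: [0.486, -0.1864, 0.2325]
ee_rot: [3.139, -0.003, 0.231]
wrist_force: [-0.8, 0.5, -0.1]
width: 0.0941
```

Request:
step_arm(plan=[[[1,2,-20,0,100],[1,2,-45,0,100],[1,2,-70,0,100],[1,2,-95,0,100],[1,2,-115,0,100],[1,2,-127,0,100],[1,2,-127,0,100],[1,2,-127,0,100]]])

```text
time: 2.78
tool_pos: [0.4865, -0.1841, 0.104]
ee_rot: [3.141, -0.0, 0.231]
wrist_force: [-0.2, 0.2, 0.6]
width: 0.094
```

Request:
step_arm(plan=[[[0,0,0,0,50],[0,0,0,0,35],[0,0,0,0,10],[0,0,0,0,0],[0,0,0,0,0],[0,0,0,0,0],[0,0,0,0,0],[0,0,0,0,0]]])

```text
time: 3.45
tool_pos: [0.4861, -0.1839, 0.1033]
ee_rot: [3.142, 0.0, 0.231]
wrist_force: [0.0, -0.1, -0.1]
width: 0.044
```

Request:
step_arm(plan=[[[0,0,0,0,0],[0,0,0,0,0],[0,0,0,0,0],[0,0,0,0,0],[0,0,0,0,0],[0,0,0,0,0]]])

```text
time: 3.95
tool_pos: [0.4861, -0.1838, 0.1032]
ee_rot: [-3.142, 0.0, 0.231]
wrist_force: [-0.3, -0.3, -0.6]
width: 0.0277
```

Request:
step_arm(plan=[[[0,0,3,0,0],[0,0,10,0,0],[0,0,20,0,0],[0,0,32,0,0],[0,0,45,0,0],[0,0,60,0,0],[0,0,75,0,0],[0,0,90,0,0]]])

```text
time: 4.62
tool_pos: [0.4864, -0.184, 0.1957]
ee_rot: [3.14, -0.002, 0.231]
wrist_force: [0.1, 0.8, -0.4]
width: 0.0275
```

Request:
step_arm(plan=[[[0,0,15,0,0],[0,0,35,0,0],[0,0,60,0,0],[0,0,85,0,0],[0,0,105,0,0],[0,0,115,0,0],[0,0,120,0,0],[0,0,120,0,0]]])

```text
time: 5.28
tool_pos: [0.4865, -0.1841, 0.3149]
ee_rot: [3.14, -0.002, 0.231]
wrist_force: [0.0, -0.6, -1.2]
width: 0.0275
```

```bash
python3 - <<'E'
from h import *
import pickle
o=robot.get_obs();print(o['tool_pos'],o['ee_rot'],o['width'],o['wrist_force'])
S={n:snap(n) for n in('top','scene')};pickle.dump(S,open('s2.pkl','wb'))
p=o['tool_pos']; 
for z in(-.096,.057): print(z,proj(S['scene'],p+[0,0,z]))
c=[cv2.resize(cv2.cvtColor(S[n]['frame'],cv2.COLOR_RGB2BGR)[y:y+120,x:x+80],None,fx=5,fy=5,interpolation=cv2.INTER_CUBIC) for n,x,y in(('scene',90,120),('scene',160,120))]
cv2.imwrite('pics/g2.png',np.hstack(c))
E
```

```text
[ 0.48646766 -0.18406025  0.31488966] [ 3.13975510e+00 -2.07844492e-03  2.30738516e-01] 0.02751848950509104 [ 0.00795458 -0.55254399 -1.16932068]
-0.096 [189.20625413 180.8228444 ]
0.057 [183.43858027 128.38172562]
```

View pics/g2.png

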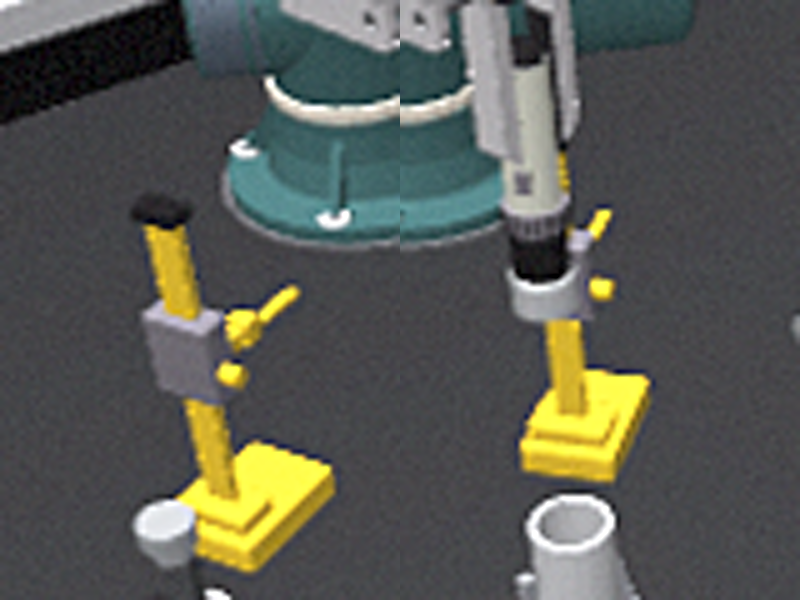

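g2: the loupe hangs upright in the fingers, its hood's lower rim centred at about (189,181) in the scene view as predicted. So the rim is about 95–96 mm below the TCP. The yellow1 tip and knob also show. For the focal height I'll take the tip-to-knob offset from the same-shaped yellow gauges and apply it to the grey gauge's visible knob.

```bash
python3 - <<'E'
from h import *
import pickle
S=pickle.load(open('s0.pkl','rb'))
def crop(n,x,y,w=44,h=50,q=6):
    c=cv2.resize(cv2.cvtColor(S[n]['frame'],cv2.COLOR_RGB2BGR)[y:y+h,x:x+w],None,fx=q,fy=q,interpolation=cv2.INTER_CUBIC)
    for i in range(0,w,5): cv2.line(c,(i*q,0),(i*q,15 if (x+i)%10==0 else 6),(255,0,255),1)
    for j in range(0,h,5): cv2.line(c,(0,j*q),(15 if (y+j)%10==0 else 6,j*q),(255,0,255),1)
    return c
a=np.hstack([crop('top',355,243),crop('top',285,225),crop('top',223,72)])
b=np.hstack([crop('scene',115,165),crop('scene',170,150),crop('scene',285,180)])
cv2.imwrite('pics/c4.png',np.vstack([a,b]))
E
```

```text
(no output)
```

View pics/c4.png

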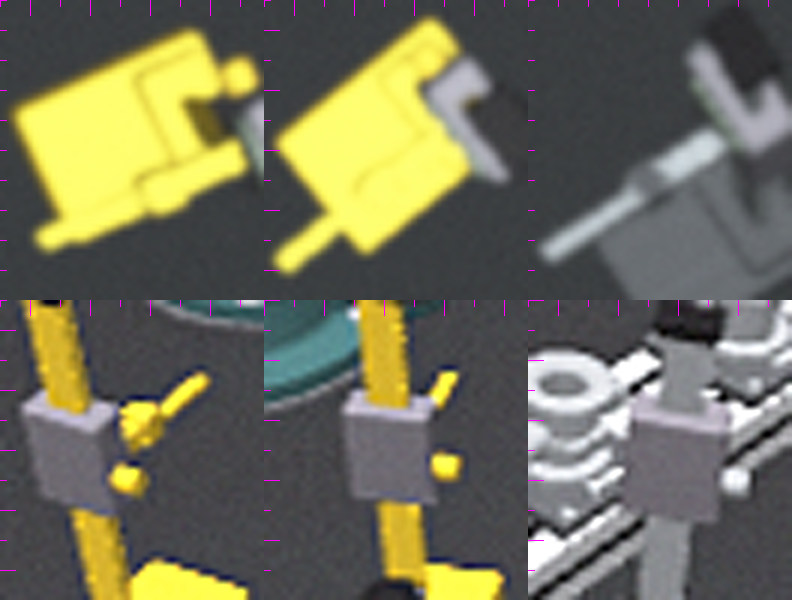

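```bash
cat > m.py <<'E'
from h import *
import pickle
from scipy.optimize import least_squares
np.set_printoptions(precision=4,suppress=True)
S=pickle.load(open('s0.pkl','rb'));T=S['top'];C=S['scene']
def P(X,Y,x0,y0,cx,cy): return x0+(X-cx)/6-.42,y0+(Y-cy)/6-.42
y1t=lambda X,Y:P(X,Y,355,243,0,0); y2t=lambda X,Y:P(X,Y,285,225,264,0); gt=lambda X,Y:P(X,Y,223,72,528,0)
y1s=lambda X,Y:P(X,Y,115,165,0,300); y2s=lambda X,Y:P(X,Y,170,150,264,300); gs=lambda X,Y:P(X,Y,285,180,528,300)
def dr(f,a,b):
    d=(onz(T,*f(*b),.01)-onz(T,*f(*a),.01))[:2]; return d/np.linalg.norm(d)
def loc(p,d): return np.array([p[:2]@d,p[:2]@[-d[1],d[0]],p[2]])
d1=dr(y1t,(195,35),(15,110)); d2=dr(y2t,(430,18),(278,145)); dg=dr(gt,(788,253),(628,358)) if 0 else np.array([-.0463,.0694])/np.hypot(.0463,.0694)
t1,e1=tri(T,y1t(45,238),C,y1s(203,380)); k1,f1=tri(T,y1t(238,76),C,y1s(127,479))
t2,e2=tri(T,y2t(285,262),C,y2s(450,377))
print('Y1 tip',t1,e1,'knob',k1,f1,'d',d1); print('Y2 tip',t2,e2)
off=loc(k1,d1)-loc(t1,d1); print('knob-tip off (along,lat,z)',off)
def solve(tf,tp,kf,kp,d):
    L=np.array([-d[1],d[0]])
    def r(z):
        t=onz(T,*tf(*tp),z[0]); k=np.r_[t[:2]+off[0]*d+off[1]*L,z[0]+off[2]]; return proj(C,k)-kf(*kp)
    s=least_squares(r,[.137]); return s.x,s.fun,onz(T,*tf(*tp),s.x[0])
print('Y2 check z',*solve(y2t,(285,262),y2s,(446,466),d2))
print('GREY z',*solve(gt,(549,252),gs,(736,481),dg))
print('grey spot tri',tri(T,gt(549,252),C,gs(718,403)))
# carriage top-near-right corner relative heights
for n,f,c in(('Y2',y2s,(438,405)),('G',gs,(727,431))): print(n,f(*c))
E
python3 m.py
```

```text
Y1 tip [ 0.2839 -0.2034  0.1296] 0.0008241877443028861 knob [ 0.3448 -0.2758  0.1381] 0.0021786263250106034 d [-0.3787  0.9255]
Y2 tip [ 0.3158 -0.0356  0.1301] 0.000610475542635611
knob-tip off (along,lat,z) [-0.0901 -0.029   0.0085]
Y2 check z [0.1294] [1.9656 0.0646] [ 0.3159 -0.0354  0.1294]
GREY z [0.1522] [ 1.724  -0.3307] [0.6711 0.105  0.1522]
grey spot tri (array([0.6766, 0.1071, 0.1319]), np.float64(0.0002956892712652467))
Y2 (198.58, 167.08)
G (317.74666666666667, 201.41333333333336)
```

The Y2 check reproduces its own tip height to within 1 mm (0.1294 against 0.1301). For the grey gauge the knob puts the scriber tip's mid-height at about 0.152. The beam length left above the carriage also shows the grey carriage about 25 mm higher than the yellow ones. The white spot that gave 0.132 is therefore the rail behind, not the tip. Taking off half the scriber's thickness puts its underside at about 0.149. Moving over the valve now.

Request:
step_arm(plan=[[[6,16,0,0,0],[15,41,0,0,0],[26,71,0,0,0],[37,101,0,0,0],[48,131,0,0,0],[59,161,0,0,0],[70,191,0,0,0],[80,218,0,0,0]]])

```text
time: 6.05
tool_pos: [0.5659, 0.0361, 0.3111]
ee_rot: [-3.14, 0.004, 0.231]
wrist_force: [0.4, -0.1, -1.1]
width: 0.0276
```

Request:
step_arm(plan=[[[8,22,0,0,0],[14,38,0,0,0],[19,51,0,0,0],[21,58,0,0,0],[21,58,-6,0,0],[21,58,-18,0,0],[21,58,-30,0,0],[21,58,-40,0,0]]])

```text
time: 6.72
tool_pos: [0.5866, 0.0909, 0.2719]
ee_rot: [3.141, 0.002, 0.229]
wrist_force: [-0.7, 0.1, -1.1]
width: 0.0274
```

Request:
step_arm(plan=[[[0,0,-10,0,0],[0,0,-18,0,0],[0,0,-22,0,0],[0,0,-22,0,0],[0,0,-22,0,0],[0,0,-22,0,0],[0,0,-22,0,0],[0,0,-22,0,0]]])

```text
time: 7.38
tool_pos: [0.5875, 0.0922, 0.2521]
ee_rot: [3.141, -0.001, 0.231]
wrist_force: [-0.3, 1.5, -0.6]
width: 0.0277
```

```bash
python3 - <<'E'
from h import *
import pickle
o=robot.get_obs();p=o['tool_pos'];print(p,o['ee_rot'],o['width'],o['wrist_force'])
S={n:snap(n) for n in('top','scene')};pickle.dump(S,open('s3.pkl','wb'))
print(proj(S['scene'],p-[0,0,.0955]),proj(S['top'],p-[0,0,.0955]))
def crop(n,x,y,w=66,h=100,q=6):
    c=cv2.resize(cv2.cvtColor(S[n]['frame'],cv2.COLOR_RGB2BGR)[y:y+h,x:x+w],None,fx=q,fy=q,interpolation=cv2.INTER_CUBIC)
    for i in range(0,w,5): cv2.line(c,(i*q,0),(i*q,15 if (x+i)%10==0 else 6),(255,0,255),1)
    for j in range(0,h,5): cv2.line(c,(0,j*q),(15 if (y+j)%10==0 else 6,j*q),(255,0,255),1)
    return c
cv2.imwrite('pics/e1.png',np.hstack([crop('scene',265,120),crop('top',205,85)]))
E
```

```text
[0.58746098 0.09215232 0.25214209] [ 3.14123135e+00 -1.43086371e-03  2.30848186e-01] 0.02770251252333122 [-0.33376631  1.49582018 -0.5638973 ]
[290.5760531  177.80581011] [231.45838455 149.11418903]
```

View pics/e1.png

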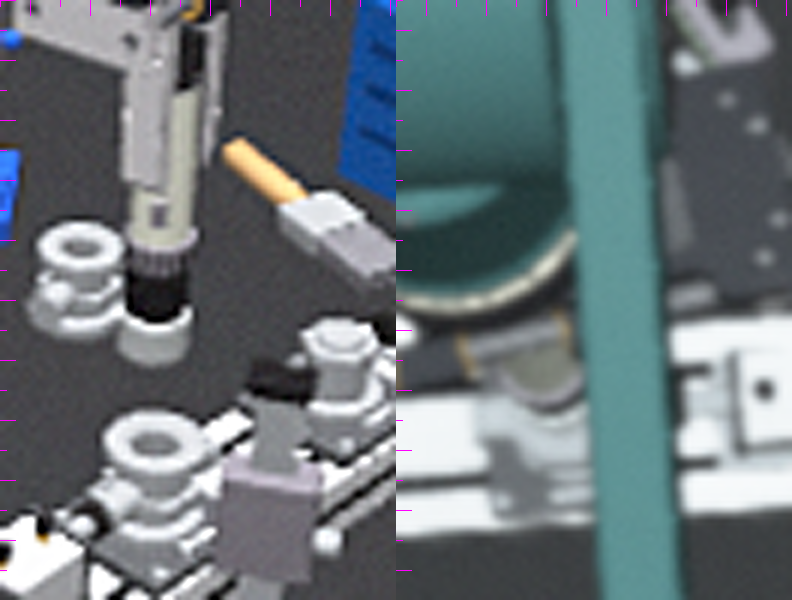

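e1: in the scene view the loupe is upright above the valve, hood rim centred at about (290,176), directly over the mouth at (290,193), and clear of the gauge. The top view is mostly blocked by the arm. I'll refine the mouth centre from the first top picture and check the rim height from the hood's lower edge.

```bash
python3 - <<'E'
from h import *
import pickle
np.set_printoptions(precision=4,suppress=True)
S=pickle.load(open('s0.pkl','rb'));T=S['top'];C=S['scene']
def crop(s,x,y,w,h,q,ctr,ov):
    g=cv2.cvtColor(s['frame'],cv2.COLOR_RGB2BGR)[y:y+h,x:x+w]
    g=cv2.normalize(g,None,0,255,cv2.NORM_MINMAX)
    c=cv2.resize(g,None,fx=q,fy=q,interpolation=cv2.INTER_CUBIC)
    if ov:
        for r,z in ov:
            for a in np.arange(0,6.28,.35):
                u=(proj(s,[ctr[0]+r*np.cos(a),ctr[1]+r*np.sin(a),z])-[x,y]+.5)*q
                cv2.circle(c,tuple(int(t) for t in u),1,(0,0,255),-1)
    return c
m=(.588,.0927); O=[(.025,.1),(.012,.1)]
a=np.hstack([crop(T,218,138,33,25,12,m,O),crop(C,273,180,33,25,12,m,O)])
S3=pickle.load(open('s3.pkl','rb'))['scene'];S2=pickle.load(open('s2.pkl','rb'))['scene']
b=np.hstack([crop(S2,173,162,33,25,12,(.4865,-.1841),[(.017,.3149-.0955)]),crop(S3,273,160,33,25,12,(.5875,.0922),[(.017,.2521-.0955)])])
cv2.imwrite('pics/e2.png',np.vstack([a,b]))
# blob checks of open bore: dark ellipse in scene, flange in top
g=cv2.GaussianBlur(cv2.resize(cv2.cvtColor(T['frame'],cv2.COLOR_RGB2GRAY)[130:172,208:260],None,fx=8,fy=8,interpolation=cv2.INTER_CUBIC),(0,0),3)
for r0,r1 in((36,50),(74,92)):
    h=cv2.HoughCircles(g,cv2.HOUGH_GRADIENT,1,40,param1=60,param2=15,minRadius=r0,maxRadius=r1)
    if h is not None:
        for x,y,r in h[0][:3]: print('hough',x/8-.44+208,y/8-.44+130,r/8,onz(T,x/8-.44+208,y/8-.44+130,.1))
E
```

```text
hough 247.6225 165.8725 4.7375 [0.5566 0.0581 0.1   ]
```

View pics/e2.png

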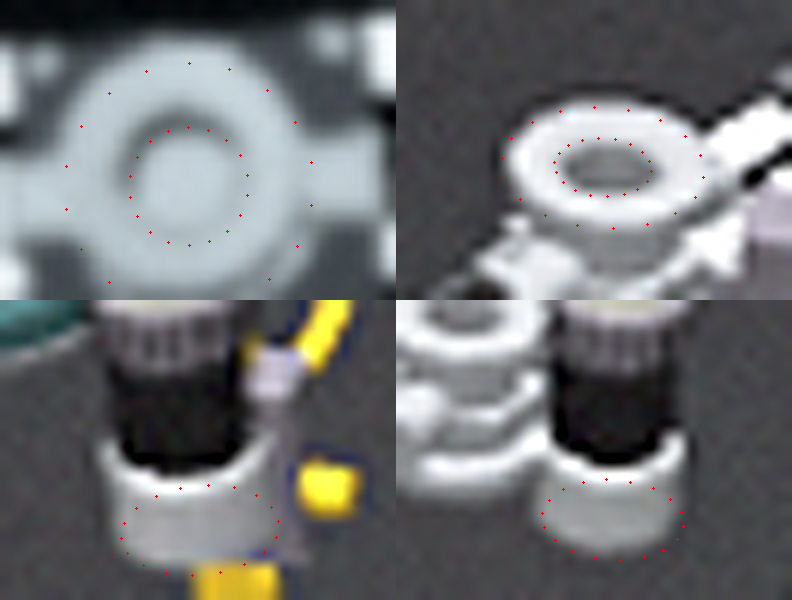

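e2: against the overlay, the valve mouth sits about 1.7 px higher in the top view (+4 mm in x). In the scene view it agrees to within about 1 px. The held hood's known rim shows a scene bias of about (-0.3,-0.5) px. Combined, the mouth is at about (0.591, 0.093) and the target rim height is about 0.1485. The correction is about +3.5, +1, -8 mm.

Request:
step_arm(plan=[[[1,0,-2,0,0],[2,0.5,-5,0,0],[3.5,1,-8,0,0],[3.5,1,-8,0,0],[3.5,1,-8,0,0],[3.5,1,-8,0,0],[3.5,1,-8,0,0],[3.5,1,-8,0,0]]])

```text
time: 8.15
tool_pos: [0.5907, 0.0931, 0.2435]
ee_rot: [3.141, -0.0, 0.231]
wrist_force: [0.1, 0.5, -2.4]
width: 0.0276
```

```bash
python3 - <<'E'
from h import *
import pickle
o=robot.get_obs();p=o['tool_pos'];print(p,o['ee_rot'],o['width'],o['wrist_force'],abs(o['qvel']).max())
s=snap('scene');q=9
c=cv2.resize(cv2.cvtColor(s['frame'],cv2.COLOR_RGB2BGR)[145:211,270:340],None,fx=q,fy=q,interpolation=cv2.INTER_CUBIC)
def ov(pts,col):
    for P in pts:
        u=(proj(s,P)-[270,145]+.5)*q; cv2.circle(c,tuple(int(t) for t in u),2,col,-1)
A=np.arange(0,6.28,.3)
ov([[p[0]+.017*np.cos(a),p[1]+.017*np.sin(a),p[2]-.0953] for a in A],(0,0,255))
ov([[p[0]+.025*np.cos(a),p[1]+.025*np.sin(a),.1] for a in A],(0,255,0))
S0=pickle.load(open('s0.pkl','rb'))
for z in(.149,.152,.155): ov([onz(S0['top'],226.1,113.6,z)],(255,0,255))
cv2.imwrite('pics/f1.png',c)
E
```

```text
[0.59070104 0.09310734 0.24351864] [ 3.14142191e+00 -2.87337706e-04  2.30771127e-01] 0.0276039120887484 [ 0.13901719  0.47935908 -2.40782797] 0.0019032117511500585
```

View pics/f1.png

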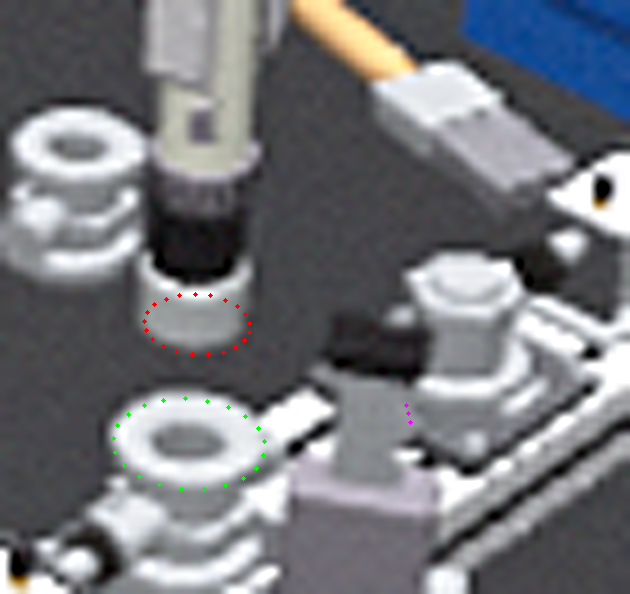

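f1: the rim overlay (red) and the mouth overlay (green, drawn around the loupe's own axis) show the same residual of less than 1 px. The loupe is therefore centred over the mouth, clear of everything and at rest. Handing in.

```bash
python3 -c "
from bench import robot
print(robot.close_job())"
```

```text
the job is handed in; nothing more can be done
None
```

I drew the loupe straight up out of holder_a, and it is now held still over the clamped valve's mouth. I handed the job in at about 8.2 s.

**Last checks:**
- **Position:** the tool is at (0.5907, 0.0931, 0.2435). That puts the loupe's rim at about 0.148 m.
- **Upright:** the tool's tilt is below 0.001 rad, and the joints are at rest.
- **Grip:** the fingers read 27.6 mm on the 28 mm barrel, so the grip is holding.
- **Contact:** wrist force never went above about 2.5 N in any reading. The last picture shows the loupe clear of the fixture and the height gauge.
- **Centring:** in the last scene picture the mouth and the rim agree to less than 1 px. The top and scene views differed by about 4 mm in x for the mouth, so I took a value between them. Expect an uncertainty of about 2 mm.

**Less certain:**
- **Focal height:** the scriber tip was hidden behind its carriage in the scene view. I worked out the height, about 0.1485 m, from the carriage knob, using the look-alike yellow gauges as reference. It could be off by about 2 mm.
- **Conflicting reading:** a bright spot near the tip suggested 0.132 m. I took it for the fixture rail behind and rejected it.
- **Scriber distance:** I measured the scriber tip about 85 mm from the mouth's axis, not the 40 to 70 mm stated. The scriber also points past the valve rather than straight at it. It is the only gauge that is neither blue nor yellow, so I used it.

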